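# Lock the cover of the drying-rack drive and test its limit switch

## Task

One of the two quarter-turn fasteners on the cover of the rotating drying rack's drive has popped up: line its handle up with its slot, push it in, and turn it a quarter turn clockwise (seen from above) so that it stays down, locked crosswise like its neighbour. Then test the limit switch beside the drive: press its roller arm down until it clicks, and let it spring back. Leave the freshly lacquered sake cup on the cover where it stands.

Things in the scene. Friction and masses are not known exactly. Their poses are not given: they have to be found in the camera images.
- drive: Grey drive unit, fixed: 200 (x) x 300 (y) x 90 mm with a flat dark cover on top. Origin: centre of its underside, on the table; z up, -x its front. On the cover, 80 mm either side of its centre along y (and up to 30 mm off it along x), sit two alike lock cases with T-handles: one popped up (on either side), the other low, already locked.
- slot (a point): Centre of the slot in the top face of the popped-up fastener's case, at the face's height (116 mm above the table). Case 60 x 60 x 26 mm; face 4 mm thick; slot 9 mm wide (along this frame's x), 42 mm long (along its y), z up. Does not move with the handle.
- grip (a point): Centre of the popped-up fastener's black grip bar: 10 mm thick (this frame's x), 38 long (y), 22 high (z), on the turning axis, 35 mm above the slot's face when popped up; turns and sinks with the handle. Parallel under it, on a 5 mm shank, a steel cross-pin 28 x 5 x 5 mm, its underside 2 mm above the face when up: it enters the slot only when the bar is along the slot, within about 0.13 rad.
- stud (a joint): How far the fastener is pushed in, m: 0 popped up, 0.014 fully in (stop). A spring pushes it up (3.3 N at 0, 7.5 N at 0.014). Beyond 0.011 the cross-pin is below the face and the handle can be turned; turned crosswise and let go, it rests at about 0.011, held down by the face.
- handle (a joint): Turn of the T-handle about the vertical, rad: 0 when its bar is along the slot, growing clockwise seen from above; 1.57 is locked (bar crosswise to the slot), stops at -0.6 and 1.62. Starts popped up, somewhere between 0.45 and 1.4. Light friction.
- roller (a point): Centre of the black roller (20 mm diameter, 12 wide, axle along this frame's y) on the end of the limit switch's steel arm. The frame turns with the arm: at rest the arm points along its -x and rises 0.26 rad above level, roller 48 mm from the pivot and 124 mm above the table. The switch stands upright, 130 mm high on a 90 mm foot, either side of the drive; pivot 112 mm above the table.
- trip (a joint): Deflection of the switch arm downwards, rad: 0 at rest, clicks at 0.6 (roller about 28 mm lower and within 2 mm of its first place horizontally), stop at 1.0 (roller about 44 mm lower, 11 mm nearer the pivot). A spring returns it when let go: about 3 N on the roller at first, 6 to 7 N at the click.
- sake_cup: Freshly lacquered dark red sake cup standing loose on the drive's cover between the two lock cases: 50 mm across, 30 high, 50 g. Origin: centre of its underside. To be left where it stands.
Things that resemble listed ones, but are neither listed nor needed, are in the scene too. Leave any orange, purple or turquoise look-alike of the part that bears roller alone.

How it is judged:
By the outcome, as a careful person would: the job done as asked, in the order asked, and still so for the second after the job is handed in, with the robot touching nothing.
It also fails if it takes over 54 s, if anything falls off the work surface, if the arm or the gripper's body presses on something with over 40 N, if the wrist force passes 120 N, or if a joint passes its speed limit or range.

## Robot

A 6-joint arm with a two-finger parallel gripper is mounted at the origin on the work surface. World frame = base frame: x ahead of the robot, y to its left, z up, the work surface at z = 0. Lengths are in m, angles in rad, forces in N, time in s.
With the tool pointing down it reaches from about 0.35 to 0.85 m from the base axis. Payload 8.1 kg.
Tool frame: the origin (TCP) lies midway between the tips of the shut fingers; the grasp point (between the pads) lies 19 mm behind it; y points along the fingers, x is the direction in which the jaws open and shut, and the axes are right-handed (so a half turn about y gives the same grasp; the last joint's range is limited). The gripper opens to 93 mm and grips with 3 to 60 N. Pads are 15 mm wide; open, the fingers measure 128 mm over their backs; the gripper's body (75 mm by 188 mm) begins 65 mm behind the grasp point.
Start: joints at [-1.198, 0.13, 1.488, -0, 1.523, -0.085], TCP at [0.265, -0.538, 0.219] pointing down, gripper open.
Joint ranges: [-2.96, 2.96], [-0.89, 2.26], [0.02, 2.5], [-1.34, 4.48], [0, 2.73], [-2.66, 2.66]. Speed limits (rad/s): [2.39, 2.39, 2.79, 3.14, 3.14, 3.14].

## Interface

Orientations are given as [roll, pitch, yaw] about the fixed x, y, z axes, in that order (R = Rz(yaw) Ry(pitch) Rx(roll)).
In Python, from bench import sense, optics, workorder gives the robot as it stands.
- The arm moves only by the tool drive_tool, never from a script. Its argument "moves" is a list of rows, each a list of 7 numbers: the shift along the world's x, y, z in mm, then the turn, a rotation vector about the world's x, y, z in rad, then the finger opening in mm, from 0 to 93. A call has 1 to 5 rows; each row is the pose to reach, as a shift and turn from the pose commanded when the call began; what a row does not reach only later rows make up. A row lasts 1/12 s, in which the tool goes at most 41.7 mm and 7.16 degrees, less where a joint would pass 70% of its speed; a pose out of reach is approached as far as the arm can. A call with a gripper value outside its range is refused whole. The fingers move at their own pace and stop on an object; "newtons" is the grip in N (left out, the last holds). Time passes only in rows, so rows that repeat a pose let the fingers close. It gives the time, the measured TCP pose, the force and the opening at its end, in the units of the state.
- sense(): the state, without advancing time (a new reading comes with each control period).
- optics.camera(name): name is "scene" or "top"; returns a dict with "img" (384x512x3 uint8, red, green, blue), "K" (3x3 intrinsics, pixels), "T" (4x4, takes a point from camera to world coordinates). Camera axes: x right, y up, looking along -z (the intrinsics and any distortion apply to the point x, -y, -z); pixel columns grow to the right and rows downward; lengths in m; the calibration is good to about 2 mm. A picture is of the moment at which its call begins. There is no depth.
- workorder.close_job(): hands the job in, once; it reports no verdict.
The state is a dict: "clock": time; "joint_positions": joint angles; "dq": joint speeds; "effort": joint torques, N m; "eef_pos": TCP position; "tcp_rot": TCP orientation; "contact_force": force on the tool from outside, world axes, zero at the start; "ft_torque": the same for the moment, N m; "grip_width": finger opening in m.
Only numpy, scipy, OpenCV 4.12 (cv2) and the standard library are available. Lean on these libraries where they do the work, as an engineer would, in place of code of your own. Each camera call takes 0.05 s, during which the arm holds its last target. There are 200 camera calls.

## Working session

There is one attempt and no reset: what is moved stays moved. The work goes in short steps, Python scripts to look and compute and a tool call to move; the robot and the scene stay as the last step left them, time stands still between calls to the robot, and variables do not carry over. Pictures are saved under pics/ and viewed, about 8 in all and at most 12, crops included, and the job is handed in when it is done.

Besides the shell and the picture viewer there is one more tool, called as a command line: name --pt "numbers of a row" for each row, then --argument value for the rest. drive_tool: Moves the arm, as the interface text tells. Its arguments: {"type":"object","properties":{"moves":{"type":"array"},"newtons":{"type":"number"}},"required":["moves"]}

```bash
mkdir -p pics; cat > h.py <<'E'
import numpy as np, cv2
from bench import sense, optics, workorder
def snap(n):
    c=optics.camera(n); np.savez(f'{n}.npz',**{k:c[k] for k in('img','K','T')}); return c
def load(n): return dict(np.load(f'{n}.npz'))
def save(img,f,box=None,s=1):
    if box: img=img[box[1]:box[3],box[0]:box[2]]
    cv2.imwrite('pics/'+f,cv2.resize(img,None,fx=s,fy=s,interpolation=cv2.INTER_CUBIC)[:,:,::-1])
def at(c,u,v,z):
    d=np.linalg.inv(c['K'])@[u,v,1]; d=c['T'][:3,:3]@[d[0],-d[1],-d[2]]; o=c['T'][:3,3]
    return o+d*(z-o[2])/d[2]
def px(c,p):
    q=c['T'][:3,:3].T@(np.array(p)-c['T'][:3,3]); q=c['K']@[q[0],-q[1],-q[2]]; return q[:2]/q[2]
E
python3 - <<'E'
from h import *
a=snap('scene');b=snap('top')
print(a.keys(),sense())
print(a['K'],a['T'],b['K'],b['T'])
save(np.vstack([a['img'],b['img']])[:, :],'a.png',None,0.78)
save(a['img'],'s.png',None,1.5);save(b['img'],'t.png',None,1.5)
E
```

```text
dict_keys(['img', 'K', 'T']) {'clock': 0.1, 'joint_positions': array([-1.19836050e+00,  1.31087501e-01,  1.48918731e+00, -9.51343527e-06,
        1.52301771e+00, -8.54013360e-02]), 'dq': array([-1.76407593e-03,  4.19083434e-05, -1.77366637e-03,  8.99530888e-04,
        1.03924047e-03,  1.04203264e-03]), 'effort': array([ 7.76232991e-04, -5.61342144e+01, -4.93095446e+01,  7.69858458e-02,
        2.90828833e-02, -6.55654091e-07]), 'eef_pos': array([ 0.26502818, -0.5377035 ,  0.21768195]), 'tcp_rot': array([-1.5706608 ,  0.00169448, -1.11295858]), 'contact_force': array([-0.37889687, -0.29778184,  0.33320087]), 'ft_torque': array([-0.02891353, -0.02819655,  0.05626177]), 'grip_width': 0.09302295389517574}
[[469.8812202    0.         258.99132082]
 [  0.         469.8812202  196.30391342]
 [  0.           0.           1.        ]] [[ 0.73044657 -0.58703443  0.34905356  0.91226913]
 [ 0.68295078  0.63164318 -0.3668857  -0.38841895]
 [-0.00510277  0.50637681  0.86229722  1.10292469]
 [ 0.          0.          0.          1.        ]] [[449.92074665   0.         251.83523332]
 [  0.         449.92074665 185.29470162]
 [  0.           0.           1.        ]] [[-0.02685866  0.99659401 -0.07796786  0.41532158]
 [-0.99962527 -0.02636415  0.00736517  0.02800904]
 [ 0.00528453  0.07813646  0.99692867  1.22425063]
 [ 0.          0.          0.          1.        ]]
```

View pics/s.png

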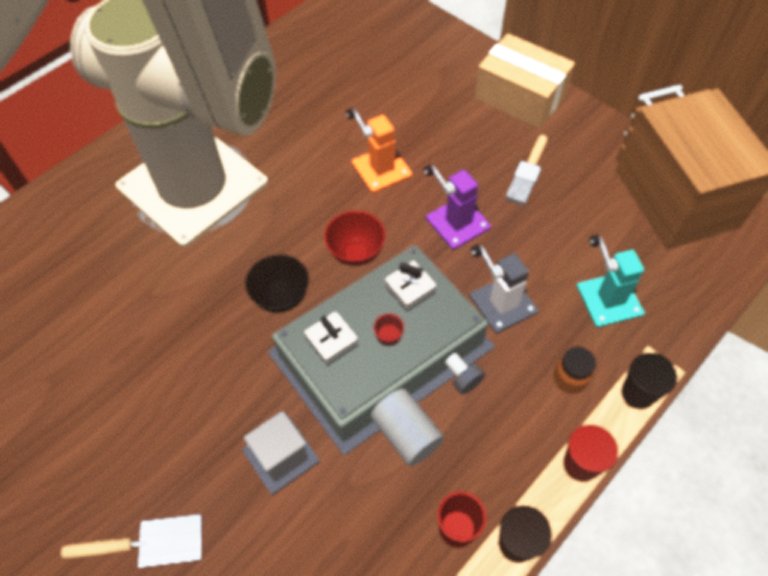

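View pics/t.png

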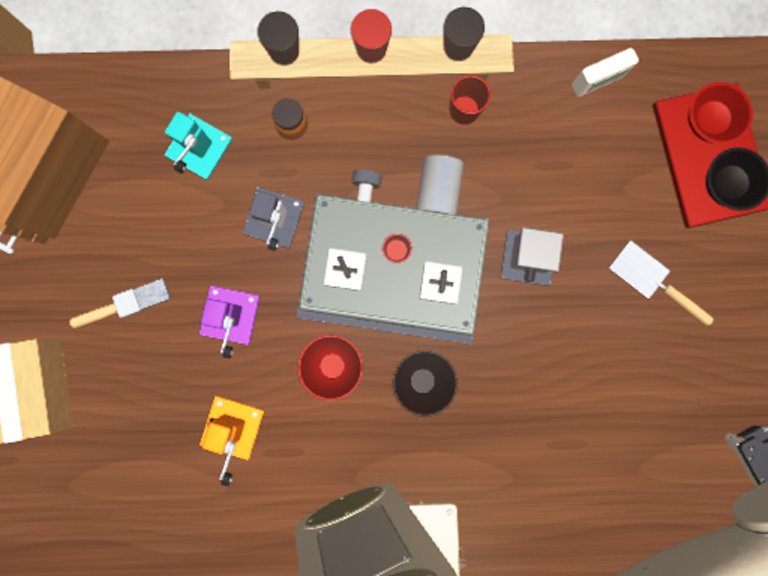

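The scene view shows the drive with two cases: the left-hand one (330,335) and the upper one (410,280). In the top view these are (442,283) and (345,270). The cup is at (397,247). Four switches are visible in the top view: grey-black (272,220), turquoise (195,145), purple (228,315) and orange (231,430). The grey one beside the drive is the one meant, because the coloured ones are look-alikes to leave alone. The grey box at (535,255) has no arm. I'll confirm with enlarged crops.

```bash
python3 - <<'E'
from h import *
a=load('scene');b=load('top')
A=cv2.resize(a['img'][150:250,190:370],None,fx=4.4,fy=4.4,interpolation=cv2.INTER_CUBIC)[:300]
f=lambda i,x0,y0,x1,y1,s:cv2.resize(i[y0:y1,x0:x1],None,fx=s,fy=s,interpolation=cv2.INTER_CUBIC)
# scene crop x190..370,y150..225 (s=4.4); top crop x155..325,y120..205 (s=4.6)
A=f(a['img'],190,155,370,240,4.4)[:, :780]; B=f(b['img'],155,120,325,215,4.6)[:, :780]
save(A,'A.png');save(B,'B.png')
E
```

```text
(no output)
```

View pics/A.png

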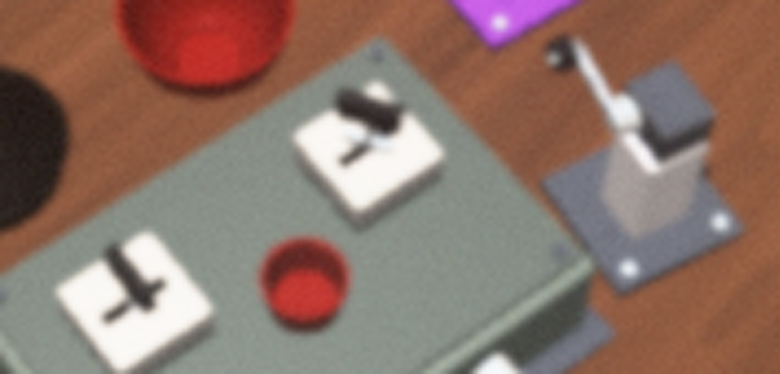

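View pics/B.png

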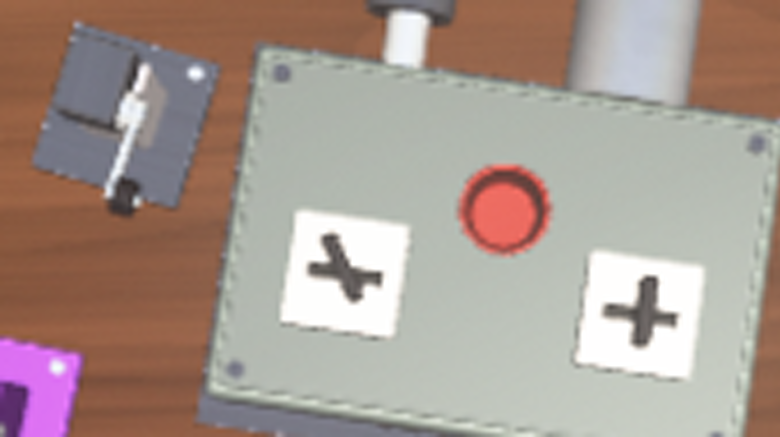

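Crop A shows the upper fastener popped up: the bar is raised at A(370,108) with its shank visible. The lower-left one sits low and crosswise. Crop B shows the popped-up case around (346,274), with its slot from (308,268) to (382,280), its bar from (327,236) to (358,298), and the grey switch's roller at (124,197). I'll compute positions from these.

```bash
python3 - <<'E'
from h import *
a=load('scene');b=load('top')
B=lambda u,v,z:at(b,155+u/4.6,120+v/4.6,z)
A=lambda u,v,z:at(a,190+u/4.4,155+v/4.4,z)
np.set_printoptions(precision=4,suppress=True)
c=np.array([B(*p,.116) for p in[(297,211),(410,225),(397,339),(281,322)]])
print('case top',c.mean(0),[np.linalg.norm(c[i]-c[i-1]) for i in range(4)])
ca=np.array([A(*p,.116) for p in[(376,82),(445,155),(361,215),(293,139)]])
print('case scene',ca.mean(0))
s=B(308,268,.116),B(382,280,.116);d=s[0]-s[1];print('slot',(s[0]+s[1])/2,np.arctan2(d[1],d[0]),np.linalg.norm(d))
e=c[0]-c[1];print('edge',np.arctan2(e[1],e[0]));e=c[3]-c[2];print(np.arctan2(e[1],e[0]))
e=c[0]-c[3];print(np.arctan2(e[1],e[0]));
g=B(327,236,.16),B(358,298,.16);d=g[0]-g[1];print('bar',(g[0]+g[1])/2,np.arctan2(d[1],d[0]),np.linalg.norm(d))
g=A(340,97,.155),A(398,122,.155);d=g[0]-g[1];print('bar scene',(g[0]+g[1])/2,np.arctan2(d[1],d[0]),np.linalg.norm(d))
print('roller',B(124,197,.127),A(562,52,.124))
p=B(131,115,.112);print('arm pivotish',p)
print('cup',B(503,207,.12),A(304,285,.105))
n=np.array([B(*p,.116) for p in[(593,251),(705,267),(691,381),(575,365)]]);print('other case',n.mean(0))
q=np.array([B(*p,.09) for p in[(282,73),(757,144),(235,369)]]);print('cover screws',q)
print(sense()['tcp_rot'])
from scipy.spatial.transform import Rotation as R
print(R.from_euler('xyz',sense()['tcp_rot']).as_matrix())
E
```

```text
case top [0.5175 0.0727 0.116 ] [np.float64(0.060502730917762364), np.float64(0.06135046715092817), np.float64(0.06188763451741186), np.float64(0.06290370750462713)]
case scene [0.5241 0.0727 0.116 ]
slot [0.5176 0.0734 0.116 ] 1.3830572921981088 0.04031256390064762
edge 1.4205540386565503
1.3985197108867473
-0.16355458887233795
bar [0.5172 0.0728 0.16  ] 0.43816722618020654 0.035961515819321575
bar scene [0.5235 0.0723 0.155 ] -2.8676300917138127 0.035154348980870484
roller [0.561  0.1898 0.127 ] [0.5653 0.1909 0.124 ]
arm pivotish [0.6076 0.1876 0.112 ]
cup [ 0.5511 -0.0124  0.12  ] [ 0.553  -0.0112  0.105 ]
other case [ 0.4909 -0.085   0.116 ]
cover screws [[ 0.6328  0.1068  0.09  ]
 [ 0.5862 -0.1551  0.09  ]
 [ 0.4694  0.1359  0.09  ]]
[-1.5707  0.0017 -1.113 ]
[[ 0.442  -0.0006  0.897 ]
 [-0.897   0.0016  0.442 ]
 [-0.0017 -1.      0.0001]]
```

The popped-up slot is at about (0.520, 0.073), averaged over the two views, with the slot direction at 1.395 rad. The bar is at about 0.43 rad, so the handle is at about 0.97, within the stated range. The cases are 160 mm apart, as given. The roller is at about (0.563, 0.190). The present jaw yaw of -1.113 already suits the bar, so I'll move over it.

drive_tool --pt "15 37 0 0 0 0 40" --pt "30 74 0 0 0 0 40" --pt "45 111 0 0 0 0 40" --pt "60 148 0 0 0 0 40" --pt "75 185 0 0 0 0 40" --newtons 20

```text
clock: 0.52
eef_pos: [0.3402, -0.3513, 0.218]
tcp_rot: [-1.571, 0.001, -1.114]
contact_force: [0.9, 0.2, 0.1]
grip_width: 0.0643
```

drive_tool --pt "15 37 0 0 0 0 40" --pt "30 74 0 0 0 0 40" --pt "45 111 0 0 0 0 40" --pt "60 148 0 0 0 0 40" --pt "75 185 0 0 0 0 40"

```text
clock: 0.93
eef_pos: [0.4153, -0.1663, 0.2184]
tcp_rot: [-1.571, 0.0, -1.113]
contact_force: [-0.1, -0.5, 0.1]
grip_width: 0.0403
```

drive_tool --pt "15 37 0 0 0 0 40" --pt "30 74 0 0 0 0 40" --pt "45 111 0 0 0 0 40" --pt "60 148 0 0 0 0 40" --pt "75 185 0 0 0 0 40"

```text
clock: 1.35
eef_pos: [0.4903, 0.0189, 0.2184]
tcp_rot: [-1.571, 0.0, -1.113]
contact_force: [0.9, -0.9, 0.1]
grip_width: 0.0402
```

drive_tool --pt "15 27 0 0 0 0 40" --pt "30 54 0 0 0 0 40" --pt "30 54 -20 0 0 0 40" --pt "30 54 -40 0 0 0 40" --pt "30 54 -40 0 0 0 40"

```text
clock: 1.77
eef_pos: [0.5175, 0.0714, 0.1738]
tcp_rot: [-1.578, 0.003, -1.112]
contact_force: [-0.6, 0.4, -1.1]
grip_width: 0.04
```

```bash
python3 - <<'E'
from h import *
a=snap('scene');save(a['img'],'c.png',(220,120,340,210),6)
print(sense()['eef_pos'],px(a,(.52,.073,.178)),px(a,(.52,.073,.162)))
E
```

```text
[0.51807802 0.07101789 0.17583989] [273.17347184 173.58520509] [273.03271567 177.27217252]
```

View pics/c.png

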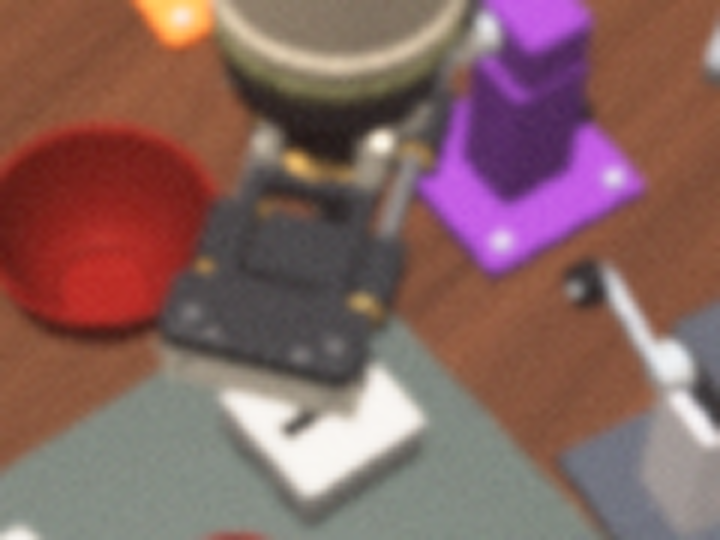

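The view shows the gripper over the case with the handle hidden behind it. The slot end is visible at (297,422) and nothing is touching. I'll descend so the pads straddle the bar, then close gently.

drive_tool --pt "0 1 -14 0 0 0 40" --pt "0 1 -28 0 0 0 40" --pt "0 1 -42 0 0 0 40" --pt "0 1 -42 0 0 0 40" --pt "0 1 -42 0 0 0 40"

```text
clock: 2.23
eef_pos: [0.52, 0.0714, 0.1372]
tcp_rot: [-1.571, 0.0, -1.114]
contact_force: [-0.6, 1.3, -0.5]
grip_width: 0.0404
```

drive_tool --pt "0 0 0 0 0 0 5" --pt "0 0 0 0 0 0 5" --pt "0 0 0 0 0 0 5" --pt "0 0 0 0 0 0 5" --pt "0 0 0 0 0 0 5" --newtons 8

```text
clock: 2.65
eef_pos: [0.52, 0.0726, 0.1371]
tcp_rot: [-1.57, 0.002, -1.113]
contact_force: [-7.5, 13.2, 2.2]
grip_width: 0.0115
```

The bar is between the pads. The side force says it sits slightly toward (-x, +y), so I'll relieve that.

drive_tool --pt "-0.5 1 0 0 0 0 5" --pt "-0.5 1 0 0 0 0 5" --pt "-0.5 1 0 0 0 0 5"

```text
clock: 2.9
eef_pos: [0.5195, 0.0737, 0.137]
tcp_rot: [-1.57, 0.001, -1.112]
contact_force: [-2.3, 5.1, 3.0]
grip_width: 0.0101
```

```bash
python3 - <<'E'
from h import *
s=sense();print({k:np.round(s[k],4) for k in('eef_pos','tcp_rot','contact_force','ft_torque','grip_width')})
E
```

```text
{'eef_pos': array([0.5195, 0.0737, 0.137 ]), 'tcp_rot': array([-1.5705e+00,  1.4000e-03, -1.1125e+00]), 'contact_force': array([-2.2587,  5.0571,  3.0383]), 'ft_torque': array([0.9258, 0.5163, 0.0124]), 'grip_width': np.float64(0.0101)}
```

The opening is 10.1 mm, so the pads lie flat on the bar. The handle is now known to be at 0.94 rad, so I'll turn it counter-clockwise by that much to line it up.

drive_tool --pt "-0.2 0.5 0 0 0 0.1 5" --pt "-0.2 0.5 0 0 0 0.2 5" --pt "-0.2 0.5 0 0 0 0.3 5" --pt "-0.2 0.5 0 0 0 0.4 5" --pt "-0.2 0.5 0 0 0 0.5 5" --newtons 15

```text
clock: 3.32
eef_pos: [0.5191, 0.0741, 0.1369]
tcp_rot: [-1.57, 0.001, -0.608]
contact_force: [-3.2, 4.5, 3.0]
grip_width: 0.0101
```

drive_tool --pt "0 0 0 0 0 0.1 5" --pt "0 0 0 0 0 0.2 5" --pt "0 0 0 0 0 0.3 5" --pt "0 0 0 0 0 0.4 5" --pt "0 0 0 0 0 0.435 5"

```text
clock: 3.73
eef_pos: [0.5188, 0.0742, 0.1367]
tcp_rot: [-1.57, 0.002, -0.172]
contact_force: [-3.6, 5.3, 1.8]
grip_width: 0.01
```

drive_tool --pt "0 0 0 0 0 0 5" --pt "0 0 0 0 0 0 5"

```text
clock: 3.9
eef_pos: [0.5188, 0.0742, 0.1367]
tcp_rot: [-1.57, 0.002, -0.177]
contact_force: [-4.0, 4.6, 3.5]
grip_width: 0.0097
```

Aligned, with the jaw at -0.177. Now I'll push in with a firmer grip.

drive_tool --pt "-0.5 0.5 0 0 0 0 5" --pt "-0.5 0.5 -3 0 0 0 5" --pt "-0.5 0.5 -6 0 0 0 5" --pt "-0.5 0.5 -9 0 0 0 5" --pt "-0.5 0.5 -9 0 0 0 5" --newtons 30

```text
clock: 4.32
eef_pos: [0.5188, 0.0743, 0.1276]
tcp_rot: [-1.57, 0.0, -0.178]
contact_force: [-4.3, 4.4, 5.1]
grip_width: 0.01
```

drive_tool --pt "0 0 -2 0 0 0 5" --pt "0 0 -4 0 0 0 5" --pt "0 0 -4 0 0 0 5" --pt "0 0 -4 0 0 0 5"

```text
clock: 4.65
eef_pos: [0.5188, 0.0742, 0.1241]
tcp_rot: [-1.57, 0.0, -0.178]
contact_force: [-5.2, 4.2, 6.4]
grip_width: 0.0099
```

In by 12.6 mm, and the force matches the spring, so the pin has entered the slot. I'll go slightly deeper, then turn it clockwise a quarter turn.

drive_tool --pt "0 0 -0.7 0 0 0 5" --pt "0 0 -0.7 0 0 -0.1 5" --pt "0 0 -0.7 0 0 -0.2 5" --pt "0 0 -0.7 0 0 -0.3 5" --pt "0 0 -0.7 0 0 -0.4 5"

```text
clock: 5.07
eef_pos: [0.5191, 0.0741, 0.1237]
tcp_rot: [-1.57, -0.0, -0.583]
contact_force: [-3.9, 2.8, 6.5]
grip_width: 0.0096
```

drive_tool --pt "0 0 0 0 0 -0.1 5" --pt "0 0 0 0 0 -0.2 5" --pt "0 0 0 0 0 -0.3 5" --pt "0 0 0 0 0 -0.4 5" --pt "0 0 0 0 0 -0.5 5"

```text
clock: 5.48
eef_pos: [0.5194, 0.0739, 0.1239]
tcp_rot: [-1.57, -0.0, -1.083]
contact_force: [-3.2, 1.3, 6.5]
grip_width: 0.0095
```

drive_tool --pt "0 0 0 0 0 -0.1 5" --pt "0 0 0 0 0 -0.2 5" --pt "0 0 0 0 0 -0.3 5" --pt "0 0 0 0 0 -0.4 5" --pt "0 0 0 0 0 -0.5 5"

```text
clock: 5.9
eef_pos: [0.5195, 0.0735, 0.1239]
tcp_rot: [-1.57, -0.001, -1.583]
contact_force: [-2.6, -0.4, 6.6]
grip_width: 0.0097
```

drive_tool --pt "0 0 0 0 0 -0.1 5" --pt "0 0 0 0 0 -0.17 5" --pt "0 0 0 0 0 -0.17 5" --pt "0 0 0 0 0 -0.17 5"

```text
clock: 6.23
eef_pos: [0.5195, 0.0734, 0.1239]
tcp_rot: [-1.57, -0.001, -1.749]
contact_force: [-4.2, -0.3, 6.4]
grip_width: 0.0099
```

drive_tool --pt "0 0 1.5 0 0 0 5" --pt "0 0 1.5 0 0 0 40" --pt "0 0 1.5 0 0 0 40" --pt "0 0 1.5 0 0 0 40" --pt "0 0 1.5 0 0 0 40"

```text
clock: 6.65
eef_pos: [0.5189, 0.0736, 0.1241]
tcp_rot: [-1.571, -0.0, -1.748]
contact_force: [0.2, -0.8, 0.4]
grip_width: 0.032
```

drive_tool --pt "0 0 20 0 0 0 40" --pt "0 0 45 0 0 0 40" --pt "0 0 75 0 0 0 0" --pt "-35 0 75 0 0 0 0" --pt "-70 0 75 0 0 0 0"

```text
clock: 7.07
eef_pos: [0.4505, 0.0736, 0.2015]
tcp_rot: [-1.567, 0.001, -1.748]
contact_force: [-1.5, 0.4, 0.2]
grip_width: 0.0247
```

drive_tool --pt "-30 25 10 0 0 0 0" --pt "-60 50 10 0 0 0 0" --pt "-60 80 10 0 0 0 0" --pt "-60 110 10 0 0 0 0" --pt "-60 110 10 0 0 0 0"

```text
clock: 7.48
eef_pos: [0.3882, 0.1876, 0.2098]
tcp_rot: [-1.57, 0.002, -1.745]
contact_force: [1.5, 0.4, 0.3]
grip_width: 0.0006
```

```bash
python3 - <<'E'
from h import *
a=snap('scene');b=snap('top');print(sense()['contact_force'],sense()['grip_width'])
f=lambda i,x0,y0,x1,y1,s:cv2.resize(i[y0:y1,x0:x1],None,fx=s,fy=s,interpolation=cv2.INTER_CUBIC)
save(np.vstack([f(a['img'],190,155,345,235,4),f(b['img'],155,115,310,175,4)]),'d.png')
E
```

```text
[ 0.14429155 -1.64785448 -0.28705419] 0.00037930647660528696
```

View pics/d.png

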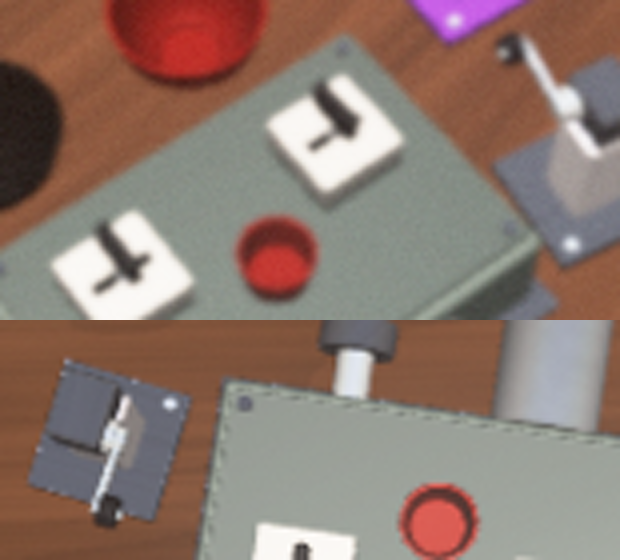

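The picture shows the popped-up fastener now low and crosswise like its neighbour, both bars parallel: (338,110) and (122,252). The cup at (277,257) is unmoved. The grey switch's roller is at (510,48) in the scene view and (107,512) in the top view. Correcting for the camera offset seen at the fastener puts it at about (0.561, 0.191). Next I'll press it with shut fingers.

drive_tool --pt "35 0 0 0 0 0 0" --pt "70 0 0 0 0 0 0" --pt "105 1 0 0 0 0 0" --pt "140 2 0 0 0 0 0" --pt "172 3 0 0 0 0 0"

```text
clock: 8.0
eef_pos: [0.5631, 0.185, 0.2088]
tcp_rot: [-1.571, -0.001, -1.75]
contact_force: [-0.4, -0.0, -0.6]
grip_width: 0.0005
```

drive_tool --pt "0 0 -25 0 0 0 0" --pt "0 0 -50 0 0 0 0" --pt "0 0 -68 0 0 0 0" --pt "0 0 -68 0 0 0 0"

```text
clock: 8.33
eef_pos: [0.5584, 0.1844, 0.1358]
tcp_rot: [-1.579, -0.004, -1.75]
contact_force: [-1.3, -0.7, -0.9]
grip_width: 0.0002
```

```bash
python3 - <<'E'
from h import *
a=snap('scene');print(sense()['eef_pos'])
save(a['img'],'e.png',(280,130,370,220),6)
E
```

```text
[0.55936622 0.18491127 0.13848893]
```

View pics/e.png

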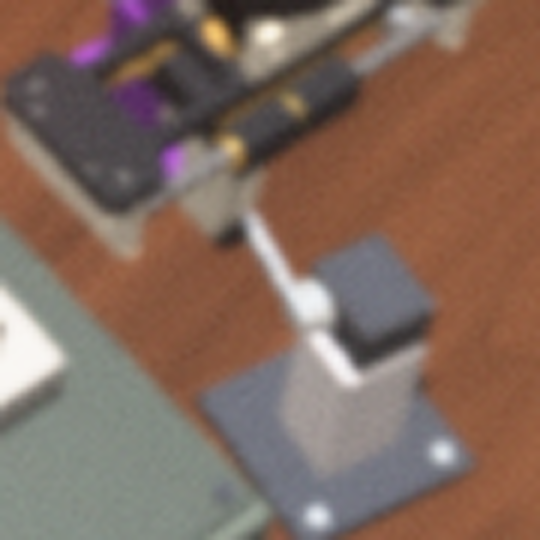

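The view shows the shut fingertips just above and behind the roller at (230,238), with the arm clear of the housing. They sit about 6 mm short in y. I'll correct that, then press in small steps.

drive_tool --pt "1 6 0 0 0 0 0" --pt "1 6 0 0 0 0 0" --pt "1 6 -6 0 0 0 0" --pt "1 6 -12 0 0 0 0" --pt "1 6 -12 0 0 0 0"

```text
clock: 8.8
eef_pos: [0.5621, 0.1931, 0.1292]
tcp_rot: [-1.57, 0.001, -1.748]
contact_force: [1.6, 0.8, 3.4]
grip_width: 0.0005
```

drive_tool --pt "0 0 -5 0 0 0 0" --pt "0 0 -10 0 0 0 0" --pt "0 0 -15 0 0 0 0" --pt "0 0 -20 0 0 0 0" --pt "0 0 -20 0 0 0 0"

```text
clock: 9.22
eef_pos: [0.5618, 0.1932, 0.1092]
tcp_rot: [-1.571, 0.0, -1.748]
contact_force: [-2.5, 2.2, 5.3]
grip_width: 0.0002
```

drive_tool --pt "0 0 -3 0 0 0 0" --pt "0 0 -6 0 0 0 0" --pt "0 0 -6 0 0 0 0" --pt "0 0 -6 0 0 0 0"

```text
clock: 9.55
eef_pos: [0.5625, 0.193, 0.1044]
tcp_rot: [-1.57, 0.001, -1.748]
contact_force: [-2.4, 0.5, 6.3]
grip_width: 0.0001
```

```bash
python3 - <<'E'
from h import *
a=snap('scene');print(sense()['eef_pos'],sense()['contact_force'])
save(a['img'],'f.png',(280,130,370,220),6)
E
```

```text
[0.56249025 0.19299507 0.10453721] [-1.72276912  1.32744108  5.78282627]
```

View pics/f.png

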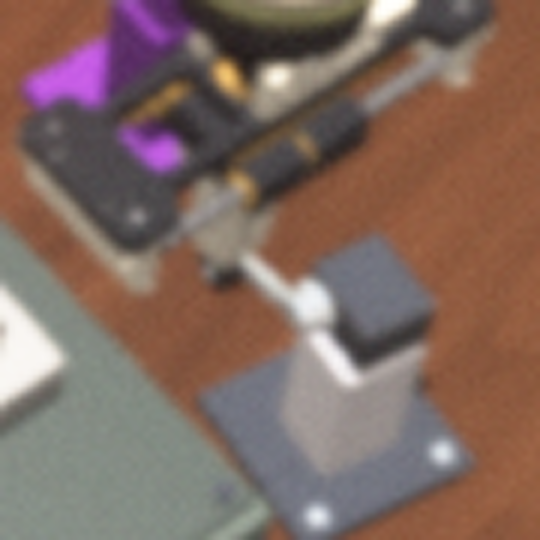

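The view shows the roller under the tip at (220,272) and the arm clearly down. It is about 29.5 mm lower, only just at the click, so I'll go 4 mm further, well short of the stop, and then release.

drive_tool --pt "0 0 -2 0 0 0 0" --pt "0 0 -4 0 0 0 0" --pt "0 0 -5 0 0 0 0" --pt "0 0 -5 0 0 0 0" --pt "0 0 -5 0 0 0 0"

```text
clock: 10.02
eef_pos: [0.5633, 0.1928, 0.1001]
tcp_rot: [-1.568, 0.001, -1.748]
contact_force: [0.7, -0.0, 7.2]
grip_width: 0.0005
```

drive_tool --pt "0 0 8 0 0 0 0" --pt "0 0 18 0 0 0 0" --pt "0 0 30 0 0 0 0" --pt "0 0 60 0 0 0 0" --pt "0 0 95 0 0 0 0"

```text
clock: 10.43
eef_pos: [0.5601, 0.192, 0.1924]
tcp_rot: [-1.576, -0.003, -1.748]
contact_force: [0.4, -0.4, 0.1]
grip_width: 0.0003
```

drive_tool --pt "-35 0 10 0 0 0 0" --pt "-70 0 20 0 0 0 0" --pt "-105 0 30 0 0 0 0" --pt "-140 0 30 0 0 0 0" --pt "-160 0 30 0 0 0 0"

```text
clock: 10.85
eef_pos: [0.3997, 0.1926, 0.2247]
tcp_rot: [-1.57, 0.0, -1.748]
contact_force: [-0.7, -0.5, -0.5]
grip_width: 0.0004
```

```bash
python3 - <<'E'
from h import *
a=snap('scene');print(sense()['eef_pos'],sense()['contact_force'])
save(a['img'],'g.png',(190,120,370,240),4)
E
```

```text
[0.39771469 0.19271933 0.22435599] [ 1.160484    2.14159394 -0.38737769]
```

View pics/g.png

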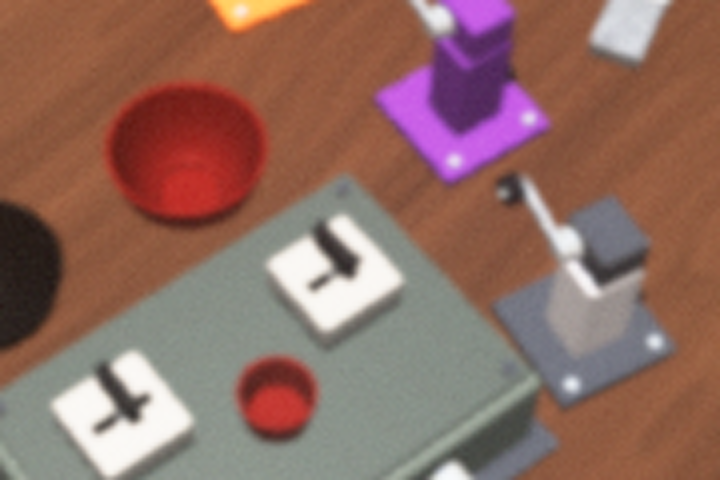

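The view shows the roller back up at (510,188), where it was before. The fastener is low and crosswise at (338,250), the cup stands in place at (277,397), and the arm is clear. I'll hand the job in.

```bash
python3 -c "
from bench import workorder
print(workorder.close_job())"
```

```text
the job is handed in; nothing more can be done
None
```

The fastener is locked and the limit switch has been tested, in that order; the job was handed in at about 11 s on the robot's clock.

- **Fastener:** I lined the handle up with its slot (about 0.94 rad counter-clockwise) and pushed it in about 13 mm. I then turned it 1.57 rad clockwise and let go. The last picture shows it low and crosswise, parallel to its neighbour.
- **Limit switch:** I pressed the grey switch's roller about 34 mm down, past the 28 mm click point, with 7.2 N at the bottom. I judged the click from that travel and force, as nothing reports it directly. The last picture shows the roller back at its first position.
- **Surroundings:** In the last picture the sake cup stands where it was, and the arm is clear of everything. I did not go near the coloured look-alike switches.

The two cameras disagreed by about 6 mm in x. I settled the position from the grip on the handle, and none of the last checks failed.

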